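# Dock a note cassette on an inclined validator test stand

## Robot

A 6-joint arm with a two-finger parallel gripper is mounted at the origin on the work surface. World frame = base frame: x ahead of the robot, y to its left, z up, the work surface at z = 0. Lengths are in m, angles in rad, forces in N, time in s.
With the tool pointing down it reaches from about 0.3 to 0.875 m from the base axis. Payload 6.4 kg.
Tool frame: the origin (TCP) lies on the centre line of the jaws, within the pads' length; the fingertips stand 11 mm ahead of it and the grasp point (between the pads) lies 8 mm behind it; x points along the fingers, y is the direction in which the jaws open and shut, and the axes are right-handed (so a half turn about x gives the same grasp; the last joint's range is limited). The gripper opens to 85 mm and grips with 20 to 120 N. Pads are 22 mm wide; open, the fingers measure 114 mm over their backs; the gripper's body (76 mm by 85 mm) begins 54 mm behind the grasp point. The pads swing forward as they close: fully open they stand 13 mm farther back than shut.
Start: joints at [1.036, 0.181, 1.607, -0, 1.354, -0.206], TCP at [0.186, 0.544, 0.242] pointing down, gripper open.
Joint ranges: [-2.99, 2.99], [-0.89, 2.07], [0.3, 2.58], [-1.14, 4.28], [0, 2.63], [-3.12, 3.12]. Speed limits (rad/s): [2.57, 2.57, 3.01, 3.14, 3.14, 3.14].

## Interface

Orientations are given as a unit quaternion [w, x, y, z].
In Python, from bench import ctrl, camera, hand_in gives the robot as it stands. The module is installed in compiled form; this text tells all that it offers.
- The arm moves only by the tool drive_tool, never from a script. Its argument "increments" is a list of rows, each a list of 7 numbers: the shift along the tool's x, y, z in m, then the turn, a rotation vector about the tool's x, y, z in degrees, then the gripper's target within -1 to 1 (fully open at 1, half-way at 0, shut at -1). In form: [[dx, dy, dz, rx, ry, rz, claw], ...]. A call has 1 to 10 rows; each row shifts and turns the commanded pose from where the row before left it, along the tool's axes as they then stand; what a row does not reach is not made up. A row lasts 1/8 s, in which the tool goes at most 62.5 mm and 10.7 degrees, less where a joint would pass 70% of its speed; a pose out of reach is approached as far as the arm can. A call is refused whole if a number of a shift passes 0.0625 or a number of a turn 10.7, either way. A call with a gripper value outside its range is refused whole. The fingers move at their own pace and stop on an object; the grip force is fixed at half the most. Time passes only in rows, so rows that do not move let the fingers close. It gives the time, the measured TCP pose, the force and the opening at its end, in the units of the state.
- ctrl.get_obs(): the state, without advancing time (a new reading comes with each control period).
- camera(name): name is "scene" or "side" or "wrist"; returns a dict with "img" (480x640x3 uint8, red, green, blue), "depth" (480x640 float32, m along the optical axis (not along the pixel's ray), 0 where there is no reading), "fx", "fy", "cx", "cy" (pixels), "world_from_camera" (4x4, takes a point from camera to world coordinates); the wrist camera has in their place "hand_eye" (4x4, takes a point from camera to tool coordinates, whose origin is the TCP and whose axes are the tool frame's). Camera axes: x right, y down, z forward; pixel columns grow to the right and rows downward; lengths in m; the calibration is good to about 2 mm. The wrist camera is an equidistant fisheye: a pixel r from the principal point sees the ray r / f radians off the axis. A picture is of the moment at which its call begins: read the wrist's pose just before it.
- hand_in(): hands the job in, once; it reports no verdict.
The state is a dict: "time_s": time; "q": joint angles; "dq": joint speeds; "joint_efforts": joint torques, N m; "eef_pos": TCP position; "eef_rot": TCP orientation; "wrist_force": force on the tool from outside, world axes, zero at the start; "torque": the same for the moment, N m; "opening": opening from 0.0 (shut) to 1.0 (fully open).
Only numpy, scipy, OpenCV 4.12 (cv2) and the standard library are available. Lean on these libraries where they do the work, as an engineer would, in place of code of your own. Each camera call takes 0.05 s, during which the arm holds its last target.

## Task

The validator on the bench test stand needs its note cassette: take the cassette with the orange handle, lay it on the low end of the sloping channel with its white catch rib towards the validator head, and push it up the slope, past the sprung catch, until it rests fully home against the head's stop plate. Ease it home without ramming the head, leave the cassette with the blue handle and everything else on the bench alone, and finish with the cassette lying home by itself, let go.

Things in the scene. Friction and masses are not known exactly. Their poses are not given: they have to be found in the camera images.
- cassette_grip (a point): Centre of the orange bridge handle of the cassette to dock: a bar 64 mm long (x), 16 mm wide, 16 mm high, on two legs with a 14 mm gap under it. It is 92 mm above the cassette's underside (22 mm above its lid) and 12 mm from the cassette's middle towards the outer end. Axes: x along the cassette towards its leading end (white rib), z up.
- cassette_centre (a point): Centre of that cassette, half-way up: a dark grey box 150 mm long (x), 92 wide, 70 high, 0.45 to 0.75 kg, standing upright on the bench. x points to the leading end, which goes up the slope first; a white rib (5 mm high) crosses the lid 34 mm from that end. The outer end (-x) is a flat face with an orange patch and a brass lock, where a hand would push.
- spare: A second cassette, the same but with a blue handle; origin at the centre of its underside, x towards its ribbed end. Not to be moved. The two cassettes may have changed places.
- ramp: Fixed deck of the sloping channel, 8 degrees. Origin: middle of its low end, on the deck, 22 mm above the bench; x up the slope along the deck, y across, z square to the deck. A hem 6 mm high stands just outside x = 0. Between the guide walls (26 mm high) the loading end, x = 0 to 155 mm, is 116 mm wide. Friction on the deck is about 0.25: the cassette stays where it is left.
- switch (a joint): Presence switch of the head: a yellow plunger 10 mm across in the middle of the stop plate, 30 mm above the deck, standing 8 mm out of it, with a light spring (under 0.5 N). Value in m: 0 free, 0.008 pushed in flush by a cassette that lies on the plate.
- coin_tubes: Black holder with four clear coin tubes, 150 x 90 x 33 mm, beyond the channel. Leave alone.
- coil_motor: Black coil motor, 75 x 60 x 60 mm, beyond the channel. Leave alone.
- loose_coil: Dispensing coil standing on end, 70 mm across, 180 mm high, at the far left of the channel. Leave alone.
- screwdriver: Screwdriver lying on the robot's side of the channel. Leave alone.
- spanner: Spanner lying at the near left. Leave alone.
- spray: White spray bottle, 76 mm across, 215 mm high, on the left near the coil tray. Leave alone.
- rubber_block: Black rubber block 90 x 50 x 22 mm at the near right. Leave alone.
- narrow (a point): Point on the deck's middle line, 205 mm up from the low end: here the guides, which close in from x = 155 mm, have narrowed to 96 mm and stay so up to the head (2 mm of play each side of the cassette). Axes as the ramp's.
- head_zone (a point): Point on the deck's middle line 285 mm up. The black validator head closes the channel near here: its upright stop plate (square to the deck, 60 mm high) is clamped anywhere from 25 mm below to 25 mm above this point; exactly where is not reported: feel for it (or look). Home, the cassette's leading face lies flat on the plate. No part of the head is over 95 mm above the deck.
- catch (a joint): Sprung hold-down arm on the head, in rad: 0 down, grows as it lifts. Its white roller hangs 1.5 mm above the cassette's lid, 40 mm down the slope from the stop plate. The cassette's rib lifts it from 14 mm to 6 mm before home (a push of 6 to 11 N in all, against 2 to 4 N before); past that it keeps the cassette in. Stopping at this resistance is not home; the plate is the hard stop after it.

How it is judged:
By the outcome, as a careful person would: the job done as asked, in the order asked, and still so for the second after the job is handed in, with the robot touching nothing.
It also fails if it takes over 61 s, if anything falls off the work surface, if the arm or the gripper's body presses on something with over 40 N, if the wrist force passes 120 N, or if a joint passes its speed limit or range.

## Working session

There is one attempt and no reset: what is moved stays moved. The work goes in short steps, Python scripts to look and compute and a tool call to move; the robot and the scene stay as the last step left them, time stands still between calls to the robot, and variables do not carry over. Pictures are saved under pics/ and viewed, and the job is handed in when it is done.

Besides the shell and the picture viewer there is one more tool, called after "Call:" as a command line: name --pt "numbers of a row" for each row, then --argument value for the rest. drive_tool: Moves the arm, as the interface text tells. Its arguments: {"type":"object","properties":{"increments":{"type":"array","items":{"type":"array","items":{"type":"number"}}}},"required":["increments"]}

```bash
mkdir -p pics; ls; python3 - <<'E'
from bench import ctrl,camera
import cv2,numpy as np
print(ctrl.get_obs())
for n in ["scene","side","wrist"]:
    c=camera(n); cv2.imwrite(f"pics/{n}0.png",c["img"][:,:,::-1]); np.savez(f"{n}0.npz",**c)
    print(n,c["fx"],c["fy"],c["cx"],c["cy"]); print(c.get("world_from_camera",c.get("hand_eye")))
E
```

```text
pics
{'time_s': 0.0, 'q': array([ 1.03574991e+00,  1.81551012e-01,  1.60799809e+00, -1.51623471e-05,
        1.35378977e+00, -2.06309210e-01]), 'dq': array([ 0.00155421, -0.00056867,  0.00182229,  0.00108082, -0.00059451,
       -0.00164836]), 'joint_efforts': array([ 1.45325437e-03, -4.44892037e+01, -3.51324069e+01, -1.07030219e-04,
        9.29757371e-03, -1.34876814e-05]), 'eef_pos': array([0.18535581, 0.54374816, 0.24138332]), 'eef_rot': array([ 0.69735746,  0.11512498,  0.69779499, -0.11627967]), 'wrist_force': array([-0.02695155,  0.04985758, -0.38268457]), 'torque': array([ 0.02123982, -0.04170416,  0.01768004]), 'opening': 1.000356959274125}
scene 607.1901871070503 607.1901871070503 313.52097263477054 238.03655730822834
[[ 0.34198682  0.70404049 -0.62239216  1.45304589]
 [ 0.93968339 -0.25175071  0.2315528  -0.24208426]
 [ 0.00633488 -0.66403959 -0.74767058  1.1257311 ]
 [ 0.          0.          0.          1.        ]]
side 471.9211251763083 471.9211251763083 322.97829003491285 238.9725316756245
[[ 0.99510481 -0.06208139  0.07689165  0.48870373]
 [-0.09876039 -0.59653018  0.79649113 -0.85100159]
 [-0.00357909 -0.800186   -0.59974124  0.83723686]
 [ 0.          0.          0.          1.        ]]
wrist 371.64829954431775 371.64829954431775 316.4102695112164 240.79392314845583
[[ 1.14620142e-03 -3.17579739e-01  9.48230877e-01 -1.31882333e-01]
 [ 9.99998935e-01  1.22102280e-03 -7.99834848e-04  1.90670247e-04]
 [-9.03800179e-04  9.48230783e-01  3.17580800e-01 -8.20067055e-02]
 [ 0.00000000e+00  0.00000000e+00  0.00000000e+00  1.00000000e+00]]
```

View pics/scene0.png

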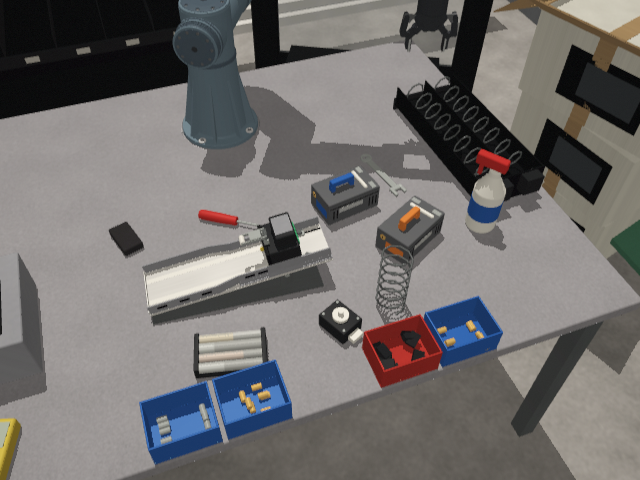

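View pics/side0.png

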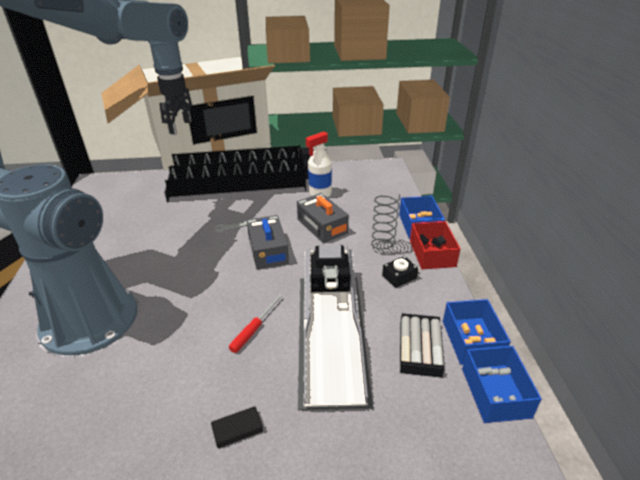

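View pics/wrist0.png

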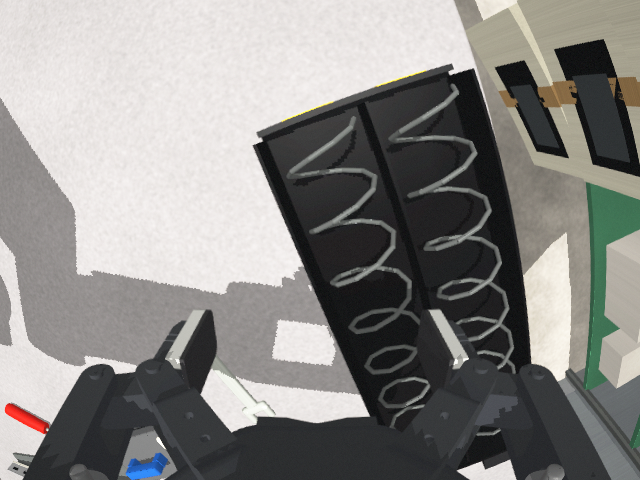

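The scene view shows the orange cassette at about (408,228) with its rib to the upper right. The blue one is at (344,193), and the channel runs from (147,285) up to the head at (285,240). Next I'll measure these.

```bash
cat > h.py <<'E'
import numpy as np,cv2
def load(n): return dict(np.load(n+".npz"))
def cloud(c):
    d=c["depth"]; v,u=np.mgrid[0:480,0:640]
    P=np.stack([(u-c["cx"])/c["fx"]*d,(v-c["cy"])/c["fy"]*d,d],-1)
    T=c["world_from_camera"]; W=P@T[:3,:3].T+T[:3,3]; W[d<=0]=np.nan; return W
def hsv(c): return cv2.cvtColor(c["img"],cv2.COLOR_RGB2HSV)
E
python3 - <<'E'
from h import *
for n in ["scene0","side0"]:
    c=load(n);W=cloud(c);H=hsv(c)
    m0=(H[...,0]>5)&(H[...,0]<18)&(H[...,1]>180)&(H[...,2]>120)
    m1=(H[...,0]>105)&(H[...,0]<125)&(H[...,1]>150)
    for nm,m in(("or",m0),("bl",m1)):
      k,l,s,ce=cv2.connectedComponentsWithStats(m.astype(np.uint8))
      for i in range(1,k):
        if s[i,4]>25:
            p=W[l==i]; p=p[np.isfinite(p[:,0])]
            print(n,nm,s[i],np.median(p,0).round(4),p[:,2].min().round(3),p[:,2].max().round(3))
            t=p[(p[:,2]>0.09)&(p[:,2]<.11)]
            if len(t)>20:
                r=cv2.minAreaRect((t[:,:2]*1000).astype(np.float32)); print("   top",len(t),r,t.mean(0).round(4))
    # white on lid: rib
    wm=(H[...,1]<60)&(H[...,2]>150)&(W[...,2]>.06)&(W[...,2]<.085)
    k,l,s,ce=cv2.connectedComponentsWithStats(wm.astype(np.uint8))
    for i in range(1,k):
        if s[i,4]>25:
            p=W[l==i]; print(n,"wh",s[i],np.median(p,0).round(4))
    # table height
    for uv in [(100,200),(60,440),(300,400),(200,240)]:
        print(uv,W[uv[1],uv[0]].round(4))
    # lid clouds
    lm=(W[...,2]>.066)&(W[...,2]<.074)
    k,l,s,ce=cv2.connectedComponentsWithStats(lm.astype(np.uint8))
    for i in range(1,k):
        if s[i,4]>300:
            p=W[l==i]; r=cv2.minAreaRect((p[:,:2]*1000).astype(np.float32)); print(n,"lid",s[i],r,p[:,2].mean().round(4))
E
```

```text
scene0 or [399 207  21  24 208] [0.6094 0.3082 0.0981] 0.071 0.105
   top 157 ((606.1349487304688, 312.6286926269531), (15.86953353881836, 62.081504821777344), 26.278606414794922) [0.6077 0.3117 0.0985]
scene0 or [388 248  15   8  60] [0.6459 0.265  0.0317] 0.019 0.046
scene0 bl [329 173  25  19 227] [0.439  0.2067 0.0964] 0.065 0.103
   top 154 ((435.6170654296875, 209.08279418945312), (22.518644332885742, 64.72634887695312), 5.124809265136719) [0.4381 0.2073 0.0981]
scene0 bl [468 193  34  30 471] [0.6383 0.4947 0.07  ] 0.031 0.099
   top 51 ((628.34912109375, 499.7530212402344), (74.57676696777344, 32.49076461791992), 41.04648971557617) [0.6324 0.497  0.0928]
scene0 bl [316 200  11  18  70] [0.4539 0.1485 0.032 ] 0.018 0.046
scene0 bl [ 424  296   79   70 3048] [0.8875 0.312  0.0316] -0.002 0.07
scene0 bl [ 212  360   80   79 3028] [ 0.8696 -0.1578  0.0319] -0.004 0.07
scene0 bl [ 140  382   82   82 3156] [ 0.8676 -0.3027  0.0328] -0.002 0.07
scene0 bl [259 398  19   6  41] [ 0.8942 -0.1319  0.0043] -0.0 0.007
scene0 wh [351 170  16  18  82] [0.4259 0.2609 0.074 ]
scene0 wh [420 2
[... 2010 characters left out ...]
63] [0.4002 0.2595 0.0732]
side0 wh [304 250  51  81 498] [ 0.5342 -0.0413  0.067 ]
side0 wh [309 250   5  17  29] [0.5443 0.0988 0.0817]
(100, 200) [-0.1215  0.5518  0.001 ]
(60, 440) [ 0.0399 -0.3191  0.0015]
(300, 400) [ 0.4956 -0.2841  0.0097]
(200, 240) [0.2345 0.2922 0.0009]
side0 lid [165 173 141  13 301] ((336.1724548339844, 526.4783935546875), (454.82525634765625, 16.29571533203125), 2.147853374481201) 0.07
side0 lid [296 192  53  34 663] ((595.8685913085938, 325.0018005371094), (95.23527526855469, 156.64842224121094), 27.00559425354004) 0.0713
side0 lid [246 214  42  38 849] ((432.35443115234375, 220.79176330566406), (92.47610473632812, 154.6724090576172), 9.510171890258789) 0.0713
```

```bash
python3 - <<'E'
import cv2
for n,(x,y,w,h),k in [("scene0",(130,150,330,180),2.4),("side0",(220,180,200,240),2.5)]:
    i=cv2.imread(f"pics/{n}.png")[y:y+h,x:x+w]; cv2.imwrite(f"pics/{n}crop.png",cv2.resize(i,None,fx=k,fy=k,interpolation=cv2.INTER_CUBIC))
E
```

```text
(no output)
```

View pics/scene0crop.png

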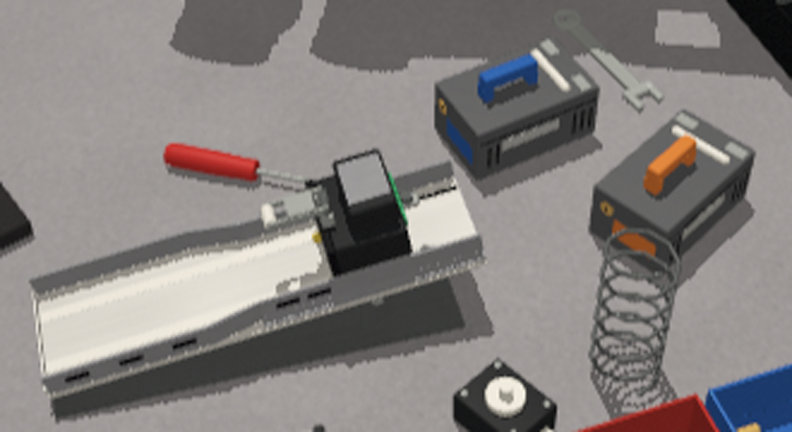

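View pics/side0crop.png

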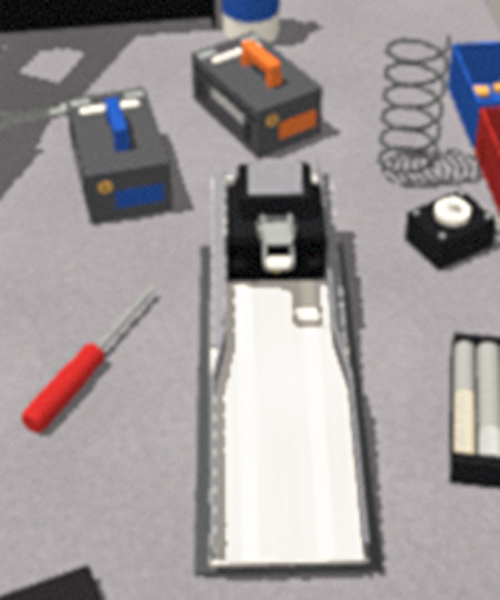

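```bash
python3 - <<'E'
from h import *
for n in ["scene0","side0"]:
    c=load(n);W=cloud(c);H=hsv(c)
    m=(H[...,1]<70)&(H[...,2]>190)&(W[...,0]>.42)&(W[...,0]<.7)&(W[...,1]>-.35)&(W[...,1]<.08)&(W[...,2]>.015)&(W[...,2]<.1)
    p=W[m]
    A=np.c_[p[:,:2],np.ones(len(p))]; w=np.ones(len(p),bool)
    for _ in range(15):
        k=np.linalg.lstsq(A[w],p[w,2],rcond=None)[0]; r=p[:,2]-A@k; w=np.abs(r)<max(.003,np.std(r[w])*1.5)
    g=np.hypot(k[0],k[1]); print(n,len(p),w.sum(),k,"slope deg",np.degrees(np.arctan(g)),"dir deg",np.degrees(np.arctan2(k[1],k[0])),"rms",r[w].std())
    # structure: low end, walls
    ang=np.arctan2(k[1],k[0]); ux=np.array([np.cos(ang),np.sin(ang)]); uy=np.array([-ux[1],ux[0]])
    q=W.reshape(-1,3); q=q[np.isfinite(q[:,0])&(q[:,0]>.35)&(q[:,0]<.75)&(q[:,1]>-.4)&(q[:,1]<.2)]
    h=(q[:,2]-np.c_[q[:,:2],np.ones(len(q))]@k)*np.cos(np.arctan(g))
    s=q[:,:2]@ux;t=q[:,:2]@uy
    wl=(h>.019)&(h<.032)&(q[:,2]>.03)
    for a in np.arange(-.4,.15,.025):
        z=wl&(s>a)&(s<a+.025)
        if z.sum()>3:
            tt=np.sort(t[z]); print(round(a,3),z.sum(),tt[[0,len(tt)//4,len(tt)//2,3*len(tt)//4,-1]].round(4))
    dk=(abs(h)<.0025)&(q[:,2]>.012); print("deck s",np.percentile(s[dk],[0,.5,1,5,99,100]).round(4))
    np.savez(n+"_r.npz",k=k)
E
```

```text
scene0 3501 2890 [0.02036952 0.14075583 0.05340431] slope deg 8.094440399771036 dir deg 81.76559134111176 rms 0.0015243873360525366
-0.25 7 [-0.5472 -0.5438 -0.5434 -0.5416 -0.5393]
-0.225 68 [-0.6651 -0.6618 -0.6575 -0.5425 -0.5393]
-0.2 68 [-0.6646 -0.6599 -0.5441 -0.5409 -0.5361]
-0.175 65 [-0.6612 -0.657  -0.5429 -0.5389 -0.5331]
-0.15 72 [-0.662  -0.6565 -0.5411 -0.5373 -0.5327]
-0.125 66 [-0.6586 -0.6543 -0.5385 -0.5358 -0.5307]
-0.1 69 [-0.6563 -0.653  -0.5381 -0.5339 -0.5289]
-0.075 68 [-0.6542 -0.6499 -0.6418 -0.5348 -0.5295]
-0.05 72 [-0.6464 -0.6414 -0.5408 -0.5377 -0.533 ]
-0.025 56 [-0.6434 -0.6371 -0.6333 -0.5391 -0.5357]
0.0 49 [-0.6398 -0.6362 -0.6346 -0.5384 -0.5333]
0.025 38 [-0.6376 -0.6346 -0.6335 -0.6321 -0.5774]
0.05 69 [-0.636  -0.6321 -0.629  -0.6263 -0.6225]
0.075 61 [-0.634  -0.6304 -0.6273 -0.6248 -0.6223]
0.1 64 [-0.6313 -0.6287 -0.6258 -0.6231 -0.6179]
0.125 71 [-0.6301 -0.6272 -0.5312 -0.528  -0.5228]
deck s [-0.3012 -0.2678 -0.2575 -0.2166  0.1869  0.2612]
side0 5222 4687 [0.01128083 0.14020172 0.0604467 ] slope deg 8.006404217538176 dir deg 85.39981118
[... 256 characters left out ...]
 -0.6444 -0.6429 -0.5253 -0.525 ]
-0.15 30 [-0.6455 -0.6442 -0.6425 -0.525  -0.5249]
-0.125 35 [-0.6452 -0.6432 -0.6398 -0.5249 -0.5247]
-0.1 43 [-0.6422 -0.639  -0.635  -0.531  -0.5267]
-0.075 35 [-0.6374 -0.6339 -0.632  -0.5332 -0.5331]
-0.05 33 [-0.635  -0.6328 -0.5354 -0.5331 -0.533 ]
-0.025 29 [-0.6343 -0.6322 -0.5353 -0.5352 -0.5329]
0.0 127 [-0.6342 -0.6194 -0.568  -0.5469 -0.5328]
0.025 17 [-0.6335 -0.5352 -0.5351 -0.5328 -0.5328]
0.05 17 [-0.6337 -0.6321 -0.5328 -0.5327 -0.5327]
0.075 12 [-0.6336 -0.6331 -0.5327 -0.5326 -0.5326]
0.1 17 [-0.6328 -0.632  -0.6305 -0.5326 -0.5325]
0.125 18 [-0.6334 -0.6315 -0.6308 -0.5325 -0.5324]
deck s [-0.3346 -0.3203 -0.3087 -0.2635  0.1253  0.2336]
```

```bash
python3 - <<'E'
from h import *
for n in ["scene0","side0"]:
    c=load(n);W=cloud(c);H=hsv(c)
    for yaw in (85.7,):
        a=np.radians(yaw);ux=np.array([np.cos(a),np.sin(a)]);uy=np.array([-ux[1],ux[0]])
        q=W.reshape(-1,3); v=np.isfinite(q[:,0])&(q[:,0]>.35)&(q[:,0]<.75)&(q[:,1]>-.4)&(q[:,1]<.2);q=q[v];col=c["img"].reshape(-1,3)[v]
        s=q[:,:2]@ux;t=q[:,:2]@uy
        # deck central strip profile
        st=abs(t+.5855)<.03
        for b in np.arange(-.33,-.2,.005):
            z=st&(s>b)&(s<b+.005)
            if z.sum(): print(round(b,3),z.sum(),(q[z,2].min()*1e3).round(1),np.median(q[z,2]*1e3).round(1),(q[z,2].max()*1e3).round(1))
        z=st&(s>-.2)&(s<-.05); k=np.polyfit(s[z],q[z,2],1); print("deck fit",k,np.degrees(np.arctan(k[0])))
        h=(q[:,2]-np.polyval(k,s))
        wl=(h>.020)&(h<.03)
        for lo,hi in((-.25,-.15),(-.06,.0),(.06,.15)):
            for sg in(-1,1):
                z=wl&(s>lo)&(s<hi)&((t+.5855)*sg>.03)&(abs(t+.5855)<.075)
                if z.sum()>5:
                    kk=np.polyfit(s[z],t[z],1)
                    print(lo,sg,z.sum(),"t med %.4f lo %.4f hi %.4f slope deg %.2f"%(np.median(t[z]),np.percentile(t[z],5),np.percentile(t[z],95),np.degrees(kk[0])))
        # yellow plunger & head black
        print("head s profile")
        st=abs(t+.5855)<.04
        for b in np.arange(-.03,.14,.01):
            z=st&(s>b)&(s<b+.01)
            if z.sum(): print(round(b,3),z.sum(),np.percentile(h[z]*1e3,[0,25,50,75,100]).round(0))
E
```

```text
-0.33 47 -6.5 -0.8 2.6
-0.325 47 -4.7 0.2 3.5
-0.32 54 -7.5 -0.9 5.3
-0.315 47 -6.0 -1.1 3.6
-0.31 48 -5.1 0.3 5.4
-0.305 51 -4.7 -0.7 4.1
-0.3 43 -4.7 -0.3 4.8
-0.295 49 -5.3 -0.3 3.4
-0.29 51 -6.6 -0.3 4.1
-0.285 49 -5.7 0.6 5.2
-0.28 41 -5.1 -0.9 3.8
-0.275 26 -5.9 -0.4 5.9
-0.27 43 18.5 25.1 30.9
-0.265 45 15.9 21.4 27.1
-0.26 49 18.0 22.5 26.8
-0.255 49 19.3 23.2 31.7
-0.25 44 19.2 24.6 30.6
-0.245 47 17.2 24.9 29.3
-0.24 47 21.7 25.1 29.0
-0.235 45 22.2 26.9 30.3
-0.23 46 22.5 27.1 32.3
-0.225 46 22.8 27.7 31.5
-0.22 49 24.3 28.1 33.1
-0.215 49 25.2 28.1 33.5
-0.21 47 25.0 30.1 34.5
-0.205 45 26.7 30.8 35.1
deck fit [0.14483192 0.0593701 ] 8.240954908639276
-0.25 -1 129 t med -0.6455 lo -0.6479 hi -0.6422 slope deg 0.30
-0.25 1 124 t med -0.5268 lo -0.5296 hi -0.5227 slope deg 0.12
-0.06 -1 69 t med -0.6348 lo -0.6373 hi -0.6320 slope deg -0.44
-0.06 1 36 t med -0.5365 lo -0.5395 hi -0.5334 slope deg 1.51
0.06 -1 116 t med -0.6340 lo -0.6370 hi -0.6275 slope deg -1.82
0.06 1 61 t med -0.5359 lo -0.5385 hi -0.5313 slope deg 1.32
head s profile
-0.03 149 [-53.  -2.   0.  77.  89.
[... 1259 characters left out ...]
-0.6448 hi -0.6418 slope deg 0.14
-0.25 1 44 t med -0.5245 lo -0.5247 hi -0.5243 slope deg 0.25
-0.06 -1 33 t med -0.6326 lo -0.6342 hi -0.6314 slope deg 0.44
-0.06 1 40 t med -0.5351 lo -0.5352 hi -0.5329 slope deg -0.49
0.06 -1 29 t med -0.6327 lo -0.6341 hi -0.6313 slope deg 0.81
0.06 1 25 t med -0.5331 lo -0.5332 hi -0.5330 slope deg -0.09
head s profile
-0.03 160 [-4. -0.  1.  3. 88.]
-0.02 147 [-5. -0.  1. 83. 88.]
-0.01 158 [-4. -1.  1. 56. 87.]
0.0 621 [-4.  9. 32. 53. 85.]
0.01 134 [-3.  4. 59. 60. 82.]
0.02 302 [57. 67. 78. 87. 95.]
0.03 170 [56. 65. 89. 92. 97.]
0.04 106 [57. 89. 91. 93. 97.]
0.05 107 [56. 89. 91. 93. 96.]
0.06 92 [57. 88. 91. 92. 96.]
0.07 5 [60. 60. 62. 89. 90.]
```

```bash
cat >> h.py <<'E'
from scipy.spatial.transform import Rotation as R
def pose(o): 
    w,x,y,z=o["eef_rot"]; return np.array(o["eef_pos"]),R.from_quat([x,y,z,w])
def plan(tp,yaw_long,tilt=0,yawr=None):
    """tool x down; tool z along +-long dir; tilt: about deck; prints body shift and rotvec"""
    from bench import ctrl
    o=ctrl.get_obs();p,r=pose(o)
    a=np.radians(yaw_long);th=np.radians(tilt)
    lx=np.array([np.cos(a)*np.cos(th),np.sin(a)*np.cos(th),np.sin(th)])
    n=np.array([-np.cos(a)*np.sin(th),-np.sin(a)*np.sin(th),np.cos(th)])
    best=None
    for sg in(1,-1):
        X=-n;Z=sg*lx;Y=np.cross(Z,X);Rt=R.from_matrix(np.c_[X,Y,Z])
        rv=(r.inv()*Rt).as_rotvec(degrees=True)
        print("sg",sg,"rotvec",rv.round(2),"shift in target axes",Rt.inv().apply(np.array(tp)-p).round(4),"in current axes",r.inv().apply(np.array(tp)-p).round(4))
    print("p",p.round(4),"axes\n",r.as_matrix().round(3),"q",o["q"].round(3),"F",o["wrist_force"].round(2),"open",round(o["opening"],3),"t",round(o["time_s"],2))
E
python3 - <<'E'
from h import *
plan([.604,.313,.20],117.4)
c=load("scene0");W=cloud(c)
for n in("scene0","side0"):
    W=cloud(load(n)).reshape(-1,3);z=(W[:,0]>.62)&(W[:,0]<.82)&(W[:,1]>.08)&(W[:,1]<.27)&(W[:,2]>.1)&(W[:,2]<.2); print(z.sum(),np.median(W[z],0),W[z].min(0),W[z].max(0))
E
```

```text
sg 1 rotvec [-1.3624e+02 -1.0000e-01  2.0000e-02] shift in target axes [ 0.0416 -0.2654 -0.3976] in current axes [ 0.0416 -0.0833  0.4707]
sg -1 rotvec [4.376e+01 2.000e-02 8.000e-02] shift in target axes [0.0416 0.2654 0.3976] in current axes [ 0.0416 -0.0833  0.4707]
p [0.1854 0.5438 0.2416] axes
 [[-0.001  0.323  0.946]
 [-0.001  0.946 -0.323]
 [-1.    -0.001 -0.   ]] q [ 1.036  0.181  1.608 -0.     1.354 -0.206] F [ 0.18 -0.68  0.83] open 0.996 t 0.15
466 [0.76257717 0.19334435 0.14414066] [0.63891509 0.08195822 0.10021654] [0.79712396 0.23503553 0.18174186]
256 [0.75876835 0.18850097 0.14372339] [0.63955031 0.0813132  0.10053662] [0.79408577 0.23406861 0.18272329]
```

Call:
drive_tool --pt "0 -0.0083 0.047 0 0 0 1" --pt "0 -0.0083 0.047 0 0 0 1" --pt "0 -0.0083 0.047 0 0 0 1" --pt "0 -0.0083 0.047 0 0 0 1" --pt "0 -0.0083 0.047 0 0 0 1" --pt "0 -0.0083 0.047 0 0 0 1" --pt "0 -0.0083 0.047 0 0 0 1" --pt "0 -0.0083 0.047 0 0 0 1" --pt "0 -0.0083 0.047 0 0 0 1" --pt "0 -0.0083 0.047 0 0 0 1"

```text
time_s: 1.4
eef_pos: [0.6048, 0.313, 0.2418]
eef_rot: [0.697, 0.116, 0.698, -0.116]
wrist_force: [-0.2, 0.1, -0.3]
opening: 0.998
```

Call:
drive_tool --pt "0 0 0 8.76 0 0 1" --pt "0 0 0 8.76 0 0 1" --pt "0 0 0 8.76 0 0 1" --pt "0 0 0 8.76 0 0 1" --pt "0 0 0 8.76 0 0 1" --pt "0 0 0 0 0 0 1"

```text
time_s: 2.15
eef_pos: [0.6035, 0.3138, 0.2418]
eef_rot: [0.604, 0.367, 0.605, -0.367]
wrist_force: [-0.1, 1.1, -0.3]
opening: 0.998
```

```bash
python3 - <<'E'
from h import *
plan([.604,.313,.14],117.4)
from bench import camera
c=camera("wrist");cv2.imwrite("pics/w1.png",c["img"][:,:,::-1])
E
```

```text
sg 1 rotvec [-1.7996e+02 -7.0000e-02 -1.0000e-02] shift in target axes [ 1.018e-01 -1.000e-04 -1.000e-03] in current axes [0.1018 0.0002 0.001 ]
sg -1 rotvec [ 0.04 -0.01  0.05] shift in target axes [1.018e-01 1.000e-04 1.000e-03] in current axes [0.1018 0.0002 0.001 ]
p [0.6035 0.3138 0.2418] axes
 [[-0.001  0.888  0.461]
 [-0.     0.461 -0.888]
 [-1.    -0.001 -0.   ]] q [ 0.305  0.412  1.316 -0.     1.414 -0.173] F [-0.05  1.11 -0.25] open 0.998 t 2.15
```

View pics/w1.png

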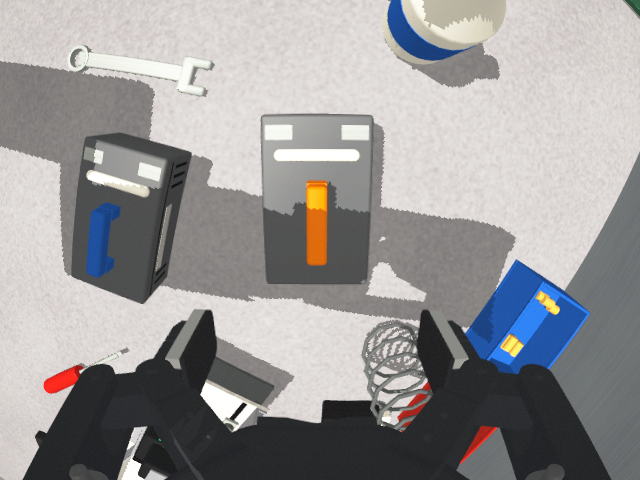

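The handle is centred across the jaws in the wrist view, at column 317. I'll check its position along the bar by casting a ray onto z=0.1.

```bash
cat >> h.py <<'E'
def wray(c,u,v,p,r,z):
    x=(u-c["cx"])/c["fx"];y=(v-c["cy"])/c["fy"];t=np.hypot(x,y);d=np.array([x/t*np.sin(t),y/t*np.sin(t),np.cos(t)])
    T=c["hand_eye"];o=r.apply(T[:3,3])+p;d=r.apply(T[:3,:3]@d);return o+d*(z-o[2])/d[2]
E
python3 - <<'E'
from h import *
from bench import ctrl,camera
p,r=pose(ctrl.get_obs());c=camera("wrist")
for uv,z in(((317,186),.1),((317,265),.1),((275,156),.075),((358,155),.075)): print(uv,wray(c,*uv,p,r,z).round(4))
E
```

```text
(317, 186) [0.5882 0.3433 0.1   ]
(317, 265) [0.6176 0.2872 0.1   ]
(275, 156) [0.5488 0.3458 0.075 ]
(358, 155) [0.6076 0.3774 0.075 ]
```

Call:
drive_tool --pt "0.03 0 0 0 0 0 1" --pt "0.03 0 0 0 0 0 1" --pt "0.03 0 0 0 0 0 1" --pt "0.02 0 0 0 0 0 1" --pt "0.015 0 0 0 0 0 1" --pt "0.015 0 0 0 0 0 1" --pt "0.01 0 0 0 0 0 1" --pt "0.0045 0 0 0 0 0 1" --pt "0 0 0 0 0 0 1"

```text
time_s: 3.38
eef_pos: [0.6038, 0.3139, 0.0878]
eef_rot: [0.604, 0.368, 0.604, -0.368]
wrist_force: [0.5, 0.5, 0.6]
opening: 0.998
```

Call:
drive_tool --pt "0 0 0 0 0 0 0" --pt "0 0 0 0 0 0 -1" --pt "0 0 0 0 0 0 -1" --pt "0 0 0 0 0 0 -1" --pt "0 0 0 0 0 0 -1" --pt "0 0 0 0 0 0 -1" --pt "0 0 0 0 0 0 -1"

```text
time_s: 4.25
eef_pos: [0.6035, 0.3138, 0.0881]
eef_rot: [0.604, 0.367, 0.604, -0.368]
wrist_force: [-4.7, -2.1, 5.8]
opening: 0.17
```

Call:
drive_tool --pt "-0.005 0 0 0 0 0 -1" --pt "-0.01 0 0 0 0 0 -1" --pt "-0.02 0 0 0 0 0 -1" --pt "-0.03 0 0 0 0 0 -1" --pt "-0.03 0 0 0 0 0 -1" --pt "-0.03 0 0 0 0 0 -1" --pt "-0.03 0 0 0 0 0 -1" --pt "-0.03 0 0 0 0 0 -1" --pt "-0.015 0 0 0 0 0 -1" --pt "0 0 0 0 0 0 -1"

```text
time_s: 5.5
eef_pos: [0.6043, 0.3141, 0.2897]
eef_rot: [0.605, 0.368, 0.603, -0.367]
wrist_force: [0.3, 0.2, -6.8]
opening: 0.176
```

```bash
python3 - <<'E'
from h import *
plan([.569,-.24,.288],85.9)
from bench import camera
c=camera("wrist");cv2.imwrite("pics/w2.png",c["img"][:,:,::-1])
E
```

```text
sg 1 rotvec [-1.4854e+02  2.6000e-01 -3.0000e-02] shift in target axes [ 0.0017 -0.0044 -0.5552] in current axes [ 0.001  -0.2861  0.4759]
sg -1 rotvec [ 3.146e+01 -2.000e-02 -1.900e-01] shift in target axes [0.0017 0.0044 0.5552] in current axes [ 0.001  -0.2861  0.4759]
p [0.6043 0.3141 0.2897] axes
 [[ 0.003  0.888  0.46 ]
 [ 0.001  0.46  -0.888]
 [-1.     0.003  0.001]] q [ 0.306  0.381  1.263 -0.     1.495 -0.172] F [ 0.34  0.24 -6.79] open 0.176 t 5.5
```

View pics/w2.png

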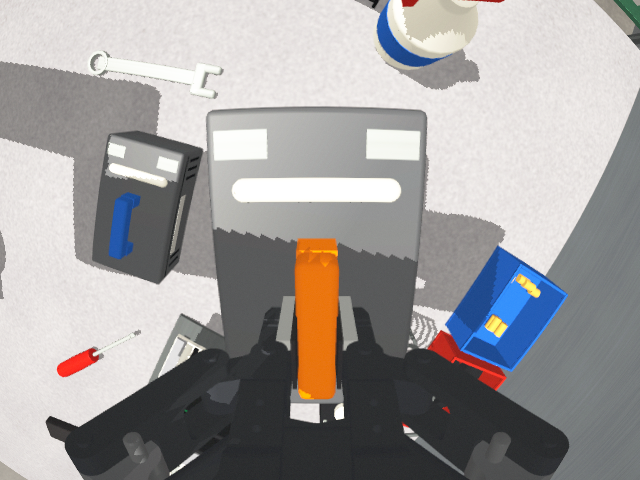

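Call:
drive_tool --pt "0 0 0 5.25 0 0 -1" --pt "0 0 0 5.25 0 0 -1" --pt "0 0 0 5.25 0 0 -1" --pt "0 0 0 5.25 0 0 -1" --pt "0 0 0 5.25 0 0 -1" --pt "0 0 0 5.25 0 0 -1" --pt "0 0 0 0 0 0 -1"

```text
time_s: 6.42
eef_pos: [0.6029, 0.3136, 0.2855]
eef_rot: [-0.481, -0.516, -0.482, 0.519]
wrist_force: [-0.3, 0.4, -6.3]
opening: 0.175
```

Call:
drive_tool --pt "0 0 0.02 0 0 0 -1" --pt "0 0 0.035 0 0 0 -1" --pt "0 0 0.04 0 0 0 -1" --pt "0 0 0.04 0 0 0 -1" --pt "0 0 0.04 0 0 0 -1" --pt "0 0 0.04 0 0 0 -1" --pt "0 0 0.04 0 0 0 -1" --pt "0 0 0.04 0 0 0 -1" --pt "0 0 0.04 0 0 0 -1" --pt "0 0 0.04 0 0 0 -1"

```text
time_s: 7.68
eef_pos: [0.5757, -0.0621, 0.2875]
eef_rot: [-0.482, -0.517, -0.482, 0.518]
wrist_force: [0.4, -0.3, -6.2]
opening: 0.171
```

Call:
drive_tool --pt "0 0 0.04 0 0 0 -1" --pt "0 0 0.04 0 0 0 -1" --pt "0 0 0.04 0 0 0 -1" --pt "0 0 0.04 0 0 0 -1" --pt "0 0 0.015 0 0 0 -1" --pt "0 0 0.005 0 0 0 -1" --pt "0 0 0 0 0 0 -1"

```text
time_s: 8.55
eef_pos: [0.5634, -0.2391, 0.2876]
eef_rot: [0.482, 0.518, 0.482, -0.518]
wrist_force: [-0.0, 0.2, -5.5]
opening: 0.177
```

```bash
python3 - <<'E'
from h import *
plan([.569,-.24,.2],85.9,8)
E
```

```text
sg 1 rotvec [ 1.7956e+02  3.0000e-02 -1.2500e+01] shift in target axes [ 0.0867 -0.0056 -0.0127] in current axes [0.0876 0.0056 0.0005]
sg -1 rotvec [-0.01  7.96  0.02] shift in target axes [0.0867 0.0056 0.0127] in current axes [0.0876 0.0056 0.0005]
p [ 0.5634 -0.2391  0.2876] axes
 [[-0.     0.997 -0.072]
 [ 0.001 -0.072 -0.997]
 [-1.    -0.    -0.001]] q [-0.595  0.23   1.458  0.     1.455 -0.524] F [-0.03  0.19 -5.46] open 0.177 t 8.55
```

Call:
drive_tool --pt "0 0 0 0 4 0 -1" --pt "0 0 0 0 4 0 -1" --pt "0.03 0.0028 0.006 0 0 0 -1" --pt "0.03 0.0028 0.006 0 0 0 -1" --pt "0 0 0 0 0 0 -1"

```text
time_s: 9.18
eef_pos: [0.5677, -0.2413, 0.2238]
eef_rot: [0.445, 0.552, 0.517, -0.48]
wrist_force: [-0.6, 0.7, -6.2]
opening: 0.172
```

```bash
python3 - <<'E'
from h import *
plan([.5685,-.2505,.119],85.9,8)
from bench import camera
for n in("scene","side","wrist"):
    c=camera(n);np.savez(n+"3.npz",**c);cv2.imwrite(f"pics/{n}3.png",c["img"][:,:,::-1])
i=cv2.imread("pics/side3.png")[180:440,180:440];cv2.imwrite("pics/side3c.png",cv2.resize(i,None,fx=2.3,fy=2.3))
E
```

```text
sg 1 rotvec [-179.97   -0.5    -0.3 ] shift in target axes [ 0.1025 -0.0015 -0.0236] in current axes [0.1024 0.0021 0.0239]
sg -1 rotvec [ 0.03 -0.19  0.32] shift in target axes [0.1025 0.0015 0.0236] in current axes [0.1024 0.0021 0.0239]
p [ 0.5677 -0.2413  0.2238] axes
 [[ 0.005  0.998 -0.07 ]
 [ 0.143 -0.07  -0.987]
 [-0.99  -0.005 -0.142]] q [-0.653  0.328  1.471  0.117  1.427 -0.605] F [-0.56  0.66 -6.23] open 0.172 t 9.18
```

View pics/scene3.png

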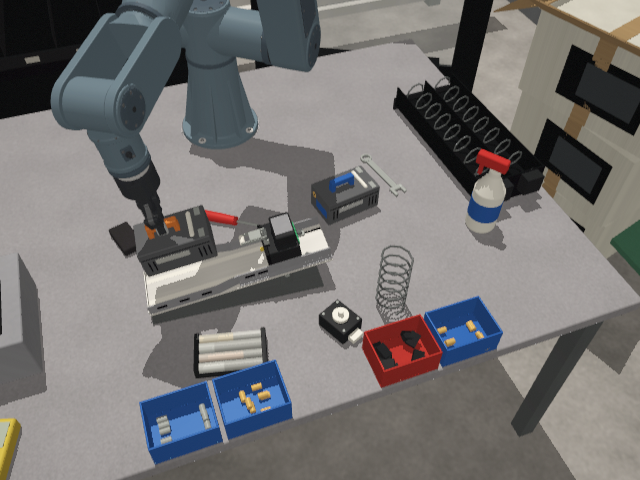

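View pics/side3c.png

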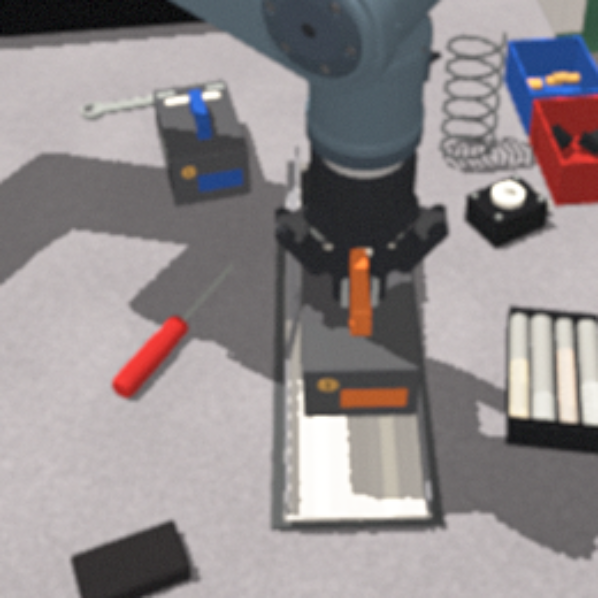

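View pics/wrist3.png

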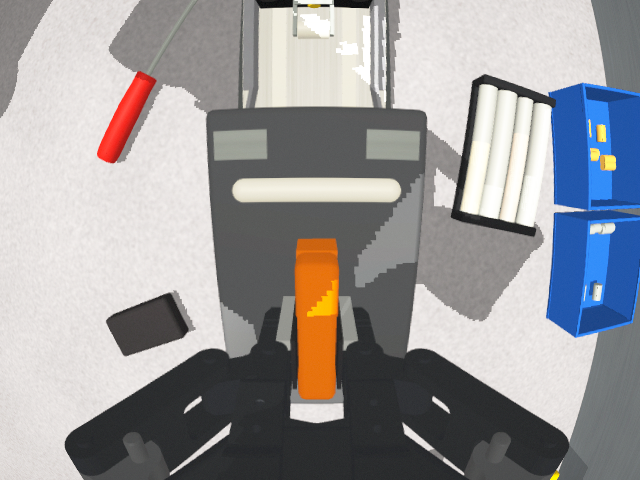

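The cassette hangs in line with the channel: in the wrist view the head, roller and handle all sit at column 315–317. I'll lower it, slowing for the last part.

Call:
drive_tool --pt "0 0.0015 0.012 0 0 0 -1" --pt "0 0 0.0117 0 0 0 -1" --pt "0.025 0 0 0 0 0 -1" --pt "0.025 0 0 0 0 0 -1" --pt "0.025 0 0 0 0 0 -1" --pt "0.015 0 0 0 0 0 -1" --pt "0.006 0 0 0 0 0 -1" --pt "0 0 0 0 0 0 -1"

```text
time_s: 10.32
eef_pos: [0.5699, -0.2542, 0.1287]
eef_rot: [0.447, 0.553, 0.514, -0.48]
wrist_force: [0.3, -0.8, -5.2]
opening: 0.175
```

```bash
python3 - <<'E'
from h import *
plan([.5685,-.2505,.119],85.9,8)
from bench import camera
n="side";c=camera(n);np.savez(n+"4.npz",**c);cv2.imwrite(f"pics/{n}4.png",c["img"][:,:,::-1])
i=cv2.imread("pics/side4.png")[250:430,260:400];cv2.imwrite("pics/side4c.png",cv2.resize(i,None,fx=3.3,fy=3.3))
E
```

```text
sg 1 rotvec [ 1.7996e+02 -4.0000e-02 -2.0000e-02] shift in target axes [0.0101 0.0017 0.0022] in current axes [ 0.0101 -0.0017 -0.0022]
sg -1 rotvec [-0.04  0.02 -0.02] shift in target axes [ 0.0101 -0.0017 -0.0022] in current axes [ 0.0101 -0.0017 -0.0022]
p [ 0.5699 -0.2542  0.1287] axes
 [[ 0.01   0.997 -0.072]
 [ 0.139 -0.072 -0.988]
 [-0.99   0.    -0.139]] q [-0.668  0.44   1.525  0.121  1.257 -0.637] F [ 0.33 -0.83 -5.2 ] open 0.175 t 10.32
```

View pics/side4c.png

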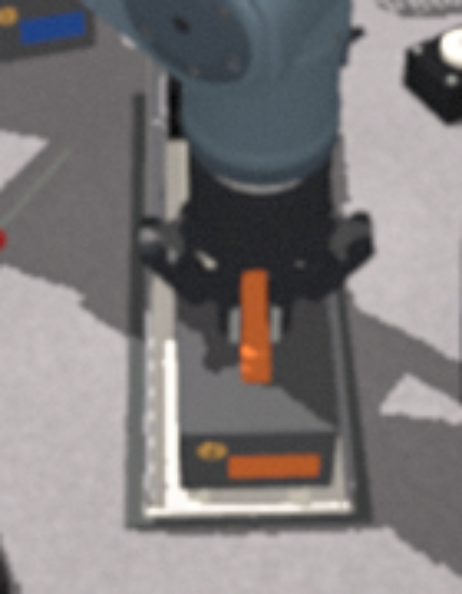

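Call:
drive_tool --pt "0.003 -0.0015 -0.002 0 0 0 -1" --pt "0.002 0 0 0 0 0 -1" --pt "0.002 0 0 0 0 0 -1" --pt "0 0 0 0 0 0 -1"

```text
time_s: 10.88
eef_pos: [0.5683, -0.2506, 0.1215]
eef_rot: [0.447, 0.553, 0.514, -0.48]
wrist_force: [0.3, 0.2, -6.1]
opening: 0.174
```

Call:
drive_tool --pt "0.001 0 0 0 0 0 -1" --pt "0.001 0 0 0 0 0 -1" --pt "0 0 0 0 0 0 -1"

```text
time_s: 11.25
eef_pos: [0.5684, -0.2504, 0.1196]
eef_rot: [0.447, 0.553, 0.514, -0.48]
wrist_force: [0.1, 0.4, -5.1]
opening: 0.177
```

Call:
drive_tool --pt "0.001 0 0 0 0 0 -1" --pt "0.0005 0 0 0 0 0 -1" --pt "0 0 0 0 0 0 -1"

```text
time_s: 11.62
eef_pos: [0.5686, -0.2505, 0.119]
eef_rot: [0.447, 0.553, 0.514, -0.48]
wrist_force: [-2.5, -0.5, 2.5]
opening: 0.172
```

Call:
drive_tool --pt "0 0 0 0 0 0 -0.4" --pt "0 0 0 0 0 0 0" --pt "0 0 0 0 0 0 0.2" --pt "0 0 0 0 0 0 0.2" --pt "0 0 0 0 0 0 0.2"

```text
time_s: 12.25
eef_pos: [0.5685, -0.2502, 0.1182]
eef_rot: [0.447, 0.553, 0.514, -0.48]
wrist_force: [-0.8, -0.4, 0.4]
opening: 0.599
```

Call:
drive_tool --pt "-0.01 0 0 0 0 0 0.2" --pt "-0.02 0 0 0 0 0 0.2" --pt "-0.03 0 0 0 0 0 0.2" --pt "-0.03 0 0 0 0 0 0.2" --pt "-0.03 0 0 0 0 0 0" --pt "0 0 0.03 0 0 0 -0.5" --pt "0 0 0.04 0 0 0 -1" --pt "0 0 0.04 0 0 0 -1" --pt "0 0 0 0 0 0 -1"

```text
time_s: 13.38
eef_pos: [0.5577, -0.3792, 0.2203]
eef_rot: [0.445, 0.553, 0.513, -0.482]
wrist_force: [0.2, -0.2, -0.3]
opening: 0.001
```

```bash
python3 - <<'E'
from h import *
plan([.5685,-.2505,.119],85.9,8)
from bench import camera
for n in("scene","side"):
    c=camera(n);np.savez(n+"5.npz",**c);cv2.imwrite(f"pics/{n}5.png",c["img"][:,:,::-1])
    W=cloud(c);H=hsv(c)
    m=(H[...,0]>5)&(H[...,0]<18)&(H[...,1]>180)&(H[...,2]>90)
    k,l,s,ce=cv2.connectedComponentsWithStats(m.astype(np.uint8))
    for i in range(1,k):
        if s[i,4]>25: print(n,s[i],np.nanmedian(W[l==i],0).round(4))
i=cv2.imread("pics/side5.png")[230:430,240:420];cv2.imwrite("pics/side5c.png",cv2.resize(i,None,fx=3,fy=3))
i=cv2.imread("pics/scene5.png")[180:340,100:350];cv2.imwrite("pics/scene5c.png",cv2.resize(i,None,fx=3,fy=3))
E
```

```text
sg 1 rotvec [1.7971e+02 7.0000e-02 1.0000e-02] shift in target axes [ 0.1183 -0.0015  0.1138] in current axes [ 0.1183  0.0011 -0.1138]
sg -1 rotvec [-0.29 -0.01  0.05] shift in target axes [ 0.1183  0.0015 -0.1138] in current axes [ 0.1183  0.0011 -0.1138]
p [ 0.5577 -0.3792  0.2203] axes
 [[ 0.009  0.997 -0.076]
 [ 0.139 -0.076 -0.987]
 [-0.99  -0.002 -0.139]] q [-0.82   0.467  1.29   0.102  1.481 -0.758] F [ 0.24 -0.2  -0.27] open 0.001 t 13.38
scene [151 252  32  20 296] [ 0.575  -0.2507  0.1276]
side [329 390  26   6 126] [ 0.5769 -0.3048  0.053 ]
```

View pics/side5c.png

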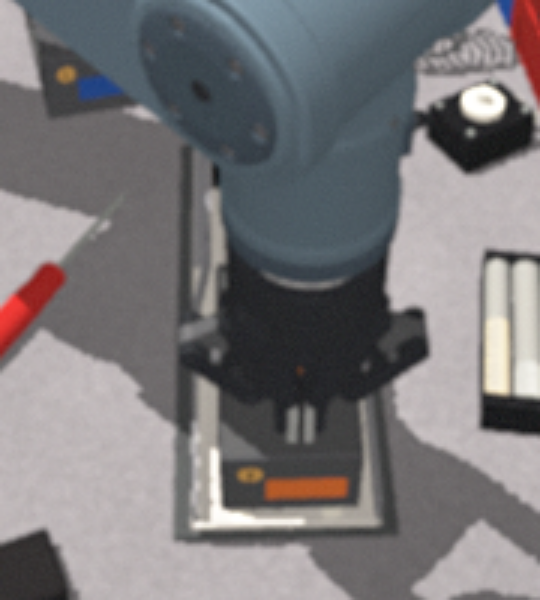

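View pics/scene5c.png

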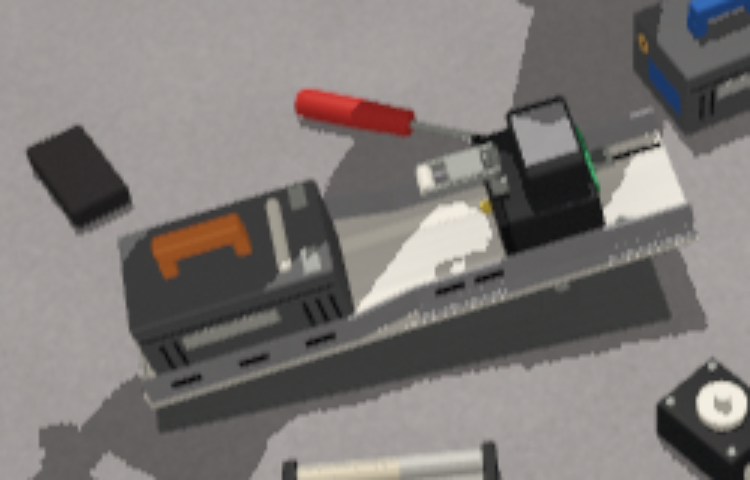

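Call:
drive_tool --pt "0.03 0.0016 0 0 0 0 -1" --pt "0.03 0 0 0 0 0 -1" --pt "0.03 0 0 0 0 0 -1" --pt "0.03 0 0 0 0 0 -1" --pt "0.025 0 0 0 0 0 -1" --pt "0.015 0 0 0 5 0 -1" --pt "0.005 0 0 0 0 0 -1" --pt "0 0 0 0 0 0 -1"

```text
time_s: 14.48
eef_pos: [0.5629, -0.3518, 0.0586]
eef_rot: [0.424, 0.573, 0.533, -0.456]
wrist_force: [0.3, 0.4, 0.8]
opening: 0.0
```

```bash
cat >> h.py <<'E'
def ramp(p):
    a=np.radians(85.9);t=np.radians(8);d=np.array(p)-[.5644,-.3081,.022]
    ux=np.array([np.cos(a)*np.cos(t),np.sin(a)*np.cos(t),np.sin(t)]);uy=np.array([-np.sin(a),np.cos(a),0]);return np.array([d@ux,d@uy,d@np.cross(ux,uy)])
E
python3 - <<'E'
from h import *
from bench import ctrl,camera
o=ctrl.get_obs();p,r=pose(o);print(ramp(p).round(4),"tip",ramp(p+r.apply([.011,0,-.011])).round(4),r.as_matrix().round(3),o["wrist_force"])
for n in("side","scene"):
    c=camera(n);cv2.imwrite(f"pics/{n}6.png",c["img"][:,:,::-1])
i=cv2.imread("pics/scene6.png")[180:340,60:310];cv2.imwrite("pics/scene6c.png",cv2.resize(i,None,fx=3,fy=3))
E
```

```text
[-0.0382 -0.0016  0.0423] tip [-0.0263 -0.0016  0.0323] [[ 0.016  0.997 -0.07 ]
 [ 0.223 -0.072 -0.972]
 [-0.975 -0.    -0.224]] [0.27575764 0.3868989  0.81324207]
```

View pics/scene6c.png

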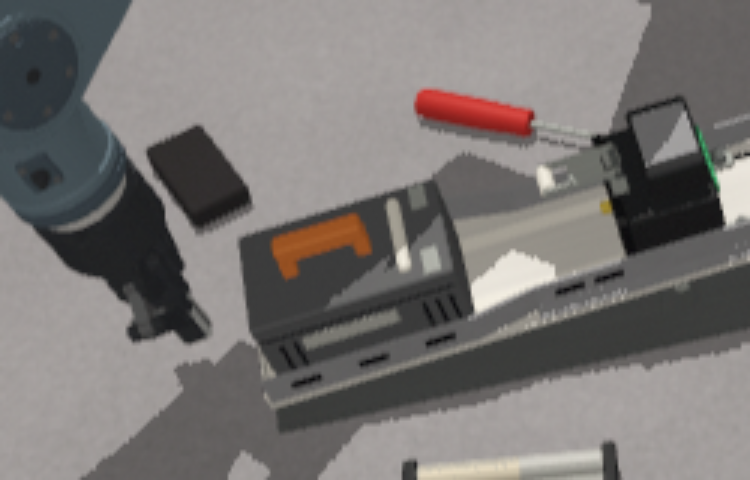

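View pics/side6.png

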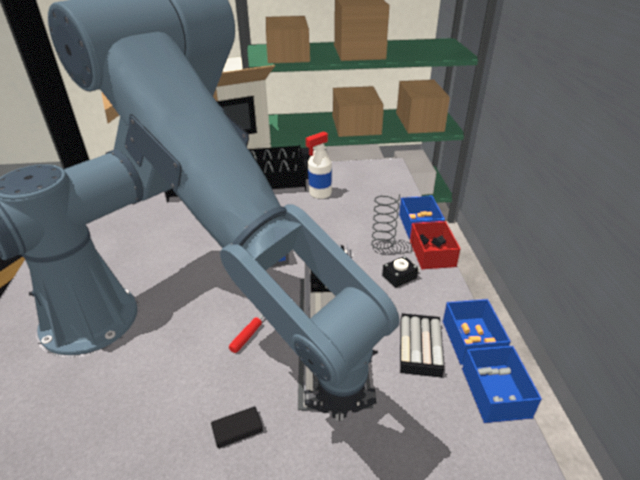

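Call:
drive_tool --pt "0.0009 0 -0.01 0 0 0 -1" --pt "0.0009 0 -0.01 0 0 0 -1" --pt "0.0004 0 -0.005 0 0 0 -1" --pt "0.0003 0 -0.003 0 0 0 -1" --pt "0.0003 0 -0.003 0 0 0 -1" --pt "0.0003 0 -0.003 0 0 0 -1" --pt "0.0003 0 -0.003 0 0 0 -1" --pt "0.0003 0 -0.003 0 0 0 -1" --pt "0.0003 0 -0.003 0 0 0 -1"

```text
time_s: 15.7
eef_pos: [0.5657, -0.31, 0.0642]
eef_rot: [0.424, 0.573, 0.533, -0.456]
wrist_force: [0.7, -3.0, -0.7]
opening: 0.001
```

```bash
cat > chk.py <<'E'
from h import *
from bench import ctrl
o=ctrl.get_obs();p,r=pose(o);a=np.radians(85.9);f=o["wrist_force"]
print("tcp ramp",ramp(p).round(4),"tip",ramp(p+r.apply([.011,0,-.011])).round(4),"Fx ramp %.2f Fy %.2f Fz %.2f"%tuple(ramp(np.array(f)+[.5644,-.3081,.022])),"t",round(o["time_s"],2))
E
python3 chk.py; python3 - <<'E'
from bench import camera
import cv2
c=camera("scene")
i=c["img"][180:340,60:310,::-1];cv2.imwrite("pics/scene7c.png",cv2.resize(i,None,fx=3,fy=3))
E
```

```text
tcp ramp [ 0.0041 -0.0015  0.0421] tip [ 0.016  -0.0015  0.0321] Fx ramp -3.01 Fy -0.88 Fz -0.30 t 15.7
```

View pics/scene7c.png

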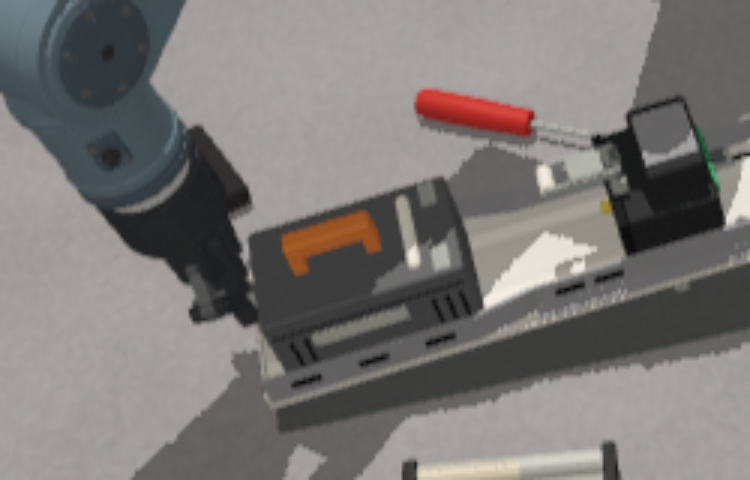

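Call:
drive_tool --pt "0.0003 0 -0.004 0 0 0 -1" --pt "0.0003 0 -0.004 0 0 0 -1" --pt "0.0003 0 -0.004 0 0 0 -1" --pt "0.0003 0 -0.004 0 0 0 -1" --pt "0.0003 0 -0.004 0 0 0 -1" --pt "0.0003 0 -0.004 0 0 0 -1" --pt "0.0003 0 -0.004 0 0 0 -1" --pt "0.0003 0 -0.004 0 0 0 -1"

```text
time_s: 16.75
eef_pos: [0.568, -0.2776, 0.069]
eef_rot: [0.424, 0.573, 0.533, -0.456]
wrist_force: [-0.5, -2.9, -2.0]
opening: -0.002
```

```bash
python3 chk.py
```

```text
tcp ramp [ 0.0369 -0.0014  0.0423] tip [ 0.0488 -0.0015  0.0323] Fx ramp -3.20 Fy 0.33 Fz -1.59 t 16.75
```

Call:
drive_tool --pt "0.0003 0 -0.003 0 0 0 -1" --pt "0.0003 0 -0.003 0 0 0 -1" --pt "0.0003 0 -0.003 0 0 0 -1" --pt "0.0003 0 -0.003 0 0 0 -1" --pt "0.0003 0 -0.003 0 0 0 -1" --pt "0.0003 0 -0.003 0 0 0 -1"

```text
time_s: 17.5
eef_pos: [0.5695, -0.26, 0.0715]
eef_rot: [0.424, 0.573, 0.533, -0.456]
wrist_force: [-0.1, -3.1, -2.3]
opening: 0.003
```

```bash
python3 chk.py; python3 - <<'E'
from bench import camera
import cv2
c=camera("scene")
i=c["img"][180:340,60:310,::-1];cv2.imwrite("pics/scene8c.png",cv2.resize(i,None,fx=3,fy=3))
c=camera("wrist");cv2.imwrite("pics/wrist8.png",c["img"][:,:,::-1])
E
```

```text
tcp ramp [ 0.0547 -0.0016  0.0423] tip [ 0.0666 -0.0016  0.0323] Fx ramp -3.39 Fy -0.16 Fz -1.86 t 17.5
```

View pics/scene8c.png

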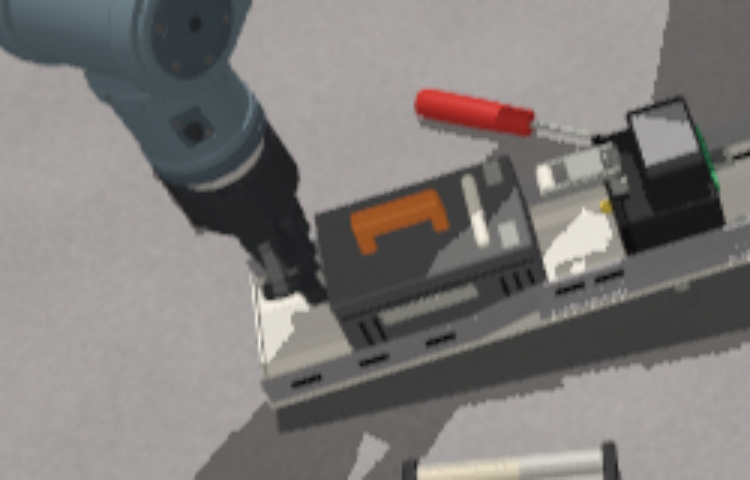

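View pics/wrist8.png

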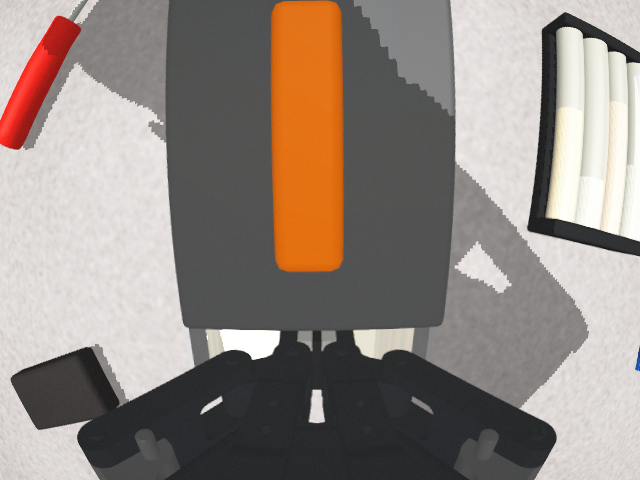

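Call:
drive_tool --pt "0.0003 0 -0.003 0 0 0 -1" --pt "0.0003 0 -0.003 0 0 0 -1" --pt "0.0003 0 -0.003 0 0 0 -1" --pt "0.0003 0 -0.003 0 0 0 -1" --pt "0.0003 0 -0.003 0 0 0 -1" --pt "0.0003 0 -0.003 0 0 0 -1" --pt "0.0003 0 -0.003 0 0 0 -1" --pt "0.0003 0 -0.003 0 0 0 -1"

```text
time_s: 18.6
eef_pos: [0.5713, -0.2363, 0.0747]
eef_rot: [0.424, 0.573, 0.533, -0.456]
wrist_force: [-0.3, -4.3, 1.5]
opening: 0.0
```

```bash
python3 chk.py
```

```text
tcp ramp [ 0.0787 -0.0017  0.0422] tip [ 0.0906 -0.0017  0.0322] Fx ramp -4.10 Fy -0.03 Fz 2.13 t 18.6
```

Call:
drive_tool --pt "0.0002 0 -0.002 0 0 0 -1" --pt "0.0002 0 -0.002 0 0 0 -1" --pt "0.0002 0 -0.002 0 0 0 -1" --pt "0.0002 0 -0.002 0 0 0 -1" --pt "0 0 0 0 0 0 -1"

```text
time_s: 19.23
eef_pos: [0.5719, -0.2283, 0.0757]
eef_rot: [0.424, 0.573, 0.533, -0.456]
wrist_force: [0.3, -4.0, 2.4]
opening: -0.004
```

```bash
python3 chk.py; python3 - <<'E'
from bench import camera
import cv2
c=camera("scene")
i=c["img"][180:340,100:350,::-1];cv2.imwrite("pics/scene9c.png",cv2.resize(i,None,fx=3,fy=3))
E
```

```text
tcp ramp [ 0.0868 -0.0017  0.0421] tip [ 0.0987 -0.0018  0.0321] Fx ramp -3.58 Fy -0.54 Fz 2.98 t 19.23
```

View pics/scene9c.png

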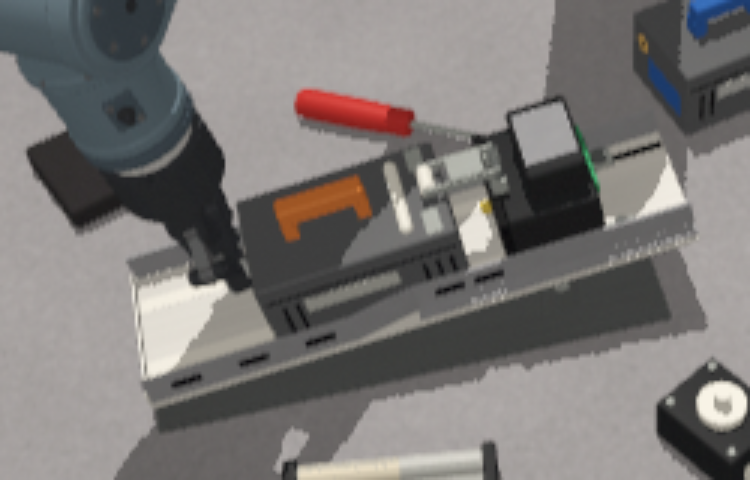

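Call:
drive_tool --pt "0.0001 0 -0.0015 0 0 0 -1" --pt "0.0001 0 -0.0015 0 0 0 -1" --pt "0.0001 0 -0.0015 0 0 0 -1" --pt "0.0001 0 -0.0015 0 0 0 -1"

```text
time_s: 19.77
eef_pos: [0.5721, -0.2226, 0.0765]
eef_rot: [0.424, 0.573, 0.533, -0.456]
wrist_force: [-0.6, -6.1, 2.5]
opening: 0.003
```

Call:
drive_tool --pt "0.0001 0 -0.0015 0 0 0 -1" --pt "0.0001 0 -0.0015 0 0 0 -1" --pt "0.0001 0 -0.0015 0 0 0 -1"

```text
time_s: 20.15
eef_pos: [0.5724, -0.2181, 0.0771]
eef_rot: [0.424, 0.573, 0.533, -0.456]
wrist_force: [-0.8, -5.2, 2.4]
opening: -0.001
```

Call:
drive_tool --pt "0.0001 0 -0.0015 0 0 0 -1" --pt "0.0001 0 -0.0015 0 0 0 -1"

```text
time_s: 20.4
eef_pos: [0.5726, -0.215, 0.0776]
eef_rot: [0.424, 0.573, 0.533, -0.456]
wrist_force: [-0.4, -3.9, 2.6]
opening: 0.001
```

Call:
drive_tool --pt "0.0001 0 -0.0015 0 0 0 -1" --pt "0.0001 0 -0.0015 0 0 0 -1"

```text
time_s: 20.65
eef_pos: [0.5728, -0.213, 0.0779]
eef_rot: [0.425, 0.573, 0.533, -0.456]
wrist_force: [-1.4, -10.3, -0.1]
opening: -0.001
```

```bash
python3 chk.py; python3 - <<'E'
from bench import camera
import cv2
c=camera("scene")
i=c["img"][190:290,200:330,::-1];cv2.imwrite("pics/scene10c.png",cv2.resize(i,None,fx=5,fy=5,interpolation=cv2.INTER_CUBIC))
E
```

```text
tcp ramp [ 0.1023 -0.0016  0.0421] tip [ 0.1142 -0.0016  0.0321] Fx ramp -10.32 Fy 0.70 Fz 1.35 t 20.65
```

View pics/scene10c.png

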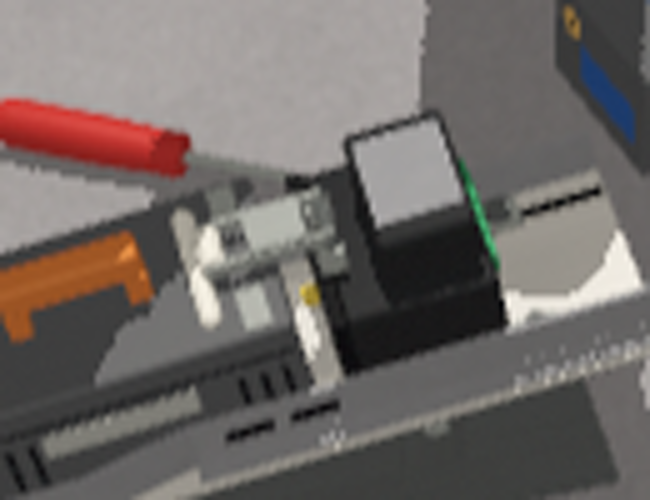

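The roller is on the rib and there's still a gap ahead of the plate, so this resistance is the catch. I'll keep easing through it.

Call:
drive_tool --pt "0.0001 0 -0.001 0 0 0 -1" --pt "0.0001 0 -0.001 0 0 0 -1"

```text
time_s: 20.95
eef_pos: [0.5729, -0.2119, 0.0781]
eef_rot: [0.425, 0.573, 0.532, -0.457]
wrist_force: [-0.7, -11.1, -0.8]
opening: 0.003
```

Call:
drive_tool --pt "0.0001 0 -0.001 0 0 0 -1" --pt "0.0001 0 -0.001 0 0 0 -1"

```text
time_s: 21.2
eef_pos: [0.5731, -0.2094, 0.0785]
eef_rot: [0.425, 0.573, 0.532, -0.456]
wrist_force: [-0.5, -9.9, -0.1]
opening: 0.0
```

Call:
drive_tool --pt "0.0001 0 -0.001 0 0 0 -1" --pt "0.0001 0 -0.001 0 0 0 -1"

```text
time_s: 21.45
eef_pos: [0.5733, -0.2071, 0.0787]
eef_rot: [0.425, 0.573, 0.532, -0.456]
wrist_force: [-0.4, -8.6, 0.4]
opening: -0.004
```

Call:
drive_tool --pt "0.0001 0 -0.001 0 0 0 -1" --pt "0.0001 0 -0.001 0 0 0 -1"

```text
time_s: 21.7
eef_pos: [0.5734, -0.205, 0.079]
eef_rot: [0.424, 0.573, 0.533, -0.456]
wrist_force: [0.4, -6.8, 0.8]
opening: -0.002
```

Call:
drive_tool --pt "0.0001 0 -0.001 0 0 0 -1" --pt "0.0001 0 -0.001 0 0 0 -1"

```text
time_s: 21.95
eef_pos: [0.5735, -0.2028, 0.0793]
eef_rot: [0.424, 0.573, 0.533, -0.456]
wrist_force: [-0.8, -7.7, 1.1]
opening: -0.004
```

Call:
drive_tool --pt "0.0001 0 -0.001 0 0 0 -1"

```text
time_s: 22.08
eef_pos: [0.5736, -0.2017, 0.0795]
eef_rot: [0.424, 0.573, 0.533, -0.456]
wrist_force: [-0.2, -6.7, 1.6]
opening: 0.001
```

Call:
drive_tool --pt "0.0001 0 -0.001 0 0 0 -1"

```text
time_s: 22.2
eef_pos: [0.5737, -0.2005, 0.0796]
eef_rot: [0.424, 0.573, 0.533, -0.456]
wrist_force: [-0.4, -6.0, 2.2]
opening: 0.002
```

Call:
drive_tool --pt "0.0001 0 -0.001 0 0 0 -1"

```text
time_s: 22.32
eef_pos: [0.5737, -0.2001, 0.0797]
eef_rot: [0.425, 0.573, 0.533, -0.456]
wrist_force: [-2.2, -9.9, 0.4]
opening: 0.003
```

Call:
drive_tool --pt "0.0 0 -0.0005 0 0 0 -1"

```text
time_s: 22.45
eef_pos: [0.5737, -0.2, 0.0798]
eef_rot: [0.425, 0.572, 0.532, -0.457]
wrist_force: [-1.0, -10.9, -1.6]
opening: 0.003
```

Call:
drive_tool --pt "0.0 0 -0.0005 0 0 0 -1" --pt "0 0 0 0 0 0 -1"

```text
time_s: 22.7
eef_pos: [0.5736, -0.2, 0.0798]
eef_rot: [0.425, 0.572, 0.532, -0.457]
wrist_force: [-0.9, -10.5, -0.0]
opening: 0.002
```

```bash
python3 chk.py; python3 - <<'E'
from bench import camera
import cv2
c=camera("scene")
i=c["img"][190:290,200:330,::-1];cv2.imwrite("pics/scene11c.png",cv2.resize(i,None,fx=5,fy=5,interpolation=cv2.INTER_CUBIC))
E
```

```text
tcp ramp [ 0.1155 -0.0015  0.0421] tip [ 0.1274 -0.0015  0.0321] Fx ramp -10.47 Fy 0.19 Fz 1.44 t 22.7
```

View pics/scene11c.png

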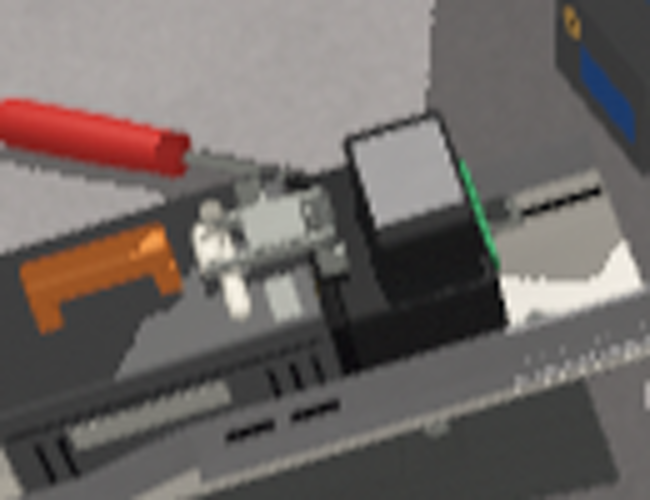

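The leading face has reached the plate: the tip stalled 13–15 mm after the catch began, and no gap shows. One firmer nudge will seat it flush.

Call:
drive_tool --pt "0.0001 0 -0.001 0 0 0 -1" --pt "0.0001 0 -0.001 0 0 0 -1" --pt "0 0 0 0 0 0 -1"

```text
time_s: 23.12
eef_pos: [0.5733, -0.1997, 0.0799]
eef_rot: [0.425, 0.572, 0.532, -0.458]
wrist_force: [-3.9, -17.5, -1.6]
opening: -0.002
```

```bash
python3 chk.py
```

```text
tcp ramp [ 0.1157 -0.0012  0.0422] tip [ 0.1276 -0.0012  0.0321] Fx ramp -17.81 Fy 2.63 Fz 0.94 t 23.12
```

It's a hard stop: +7 N for 0.2 mm of travel. Backing off.

Call:
drive_tool --pt "0 0 0.002 0 0 0 -1" --pt "-0.0004 0 0.005 0 0 0 -1" --pt "-0.001 0 0.015 0 0 0 -1" --pt "-0.002 0 0.025 0 0 0 -1" --pt "-0.005 0 0.03 0 0 0 -1" --pt "-0.03 0 0.03 0 0 0 -1" --pt "-0.05 0 0.02 0 0 0 -1" --pt "-0.05 0 0.0 0 0 0 -1" --pt "-0.03 0 0.0 0 0 0 -1" --pt "0 0 0 0 0 0 -1"

```text
time_s: 24.38
eef_pos: [0.563, -0.3603, 0.2186]
eef_rot: [0.426, 0.573, 0.531, -0.456]
wrist_force: [0.4, -0.2, -0.3]
opening: -0.001
```

Call:
drive_tool --pt "0 -0.04 0 0 0 0 -1" --pt "0 -0.04 0 0 0 0 -1" --pt "0 -0.04 0 0 0 0 -1" --pt "0 -0.04 0 0 0 0 -1" --pt "0 0 0 0 0 0 -1"

```text
time_s: 25.0
eef_pos: [0.4002, -0.3452, 0.2139]
eef_rot: [0.422, 0.574, 0.534, -0.456]
wrist_force: [0.6, -0.1, 0.8]
opening: 0.002
```

```bash
python3 chk.py; python3 - <<'E'
from h import *
from bench import camera
for n,(x,y,w,h),k in(("scene",(180,190,150,110),5),("side",(270,220,120,150),4)):
    c=camera(n);np.savez(n+"12.npz",**c);cv2.imwrite(f"pics/{n}12.png",c["img"][:,:,::-1])
    cv2.imwrite(f"pics/{n}12c.png",cv2.resize(c["img"][y:y+h,x:x+w,::-1],None,fx=k,fy=k,interpolation=cv2.INTER_CUBIC))
    W=cloud(c);H=hsv(c)
    m=(H[...,0]>5)&(H[...,0]<18)&(H[...,1]>180)&(H[...,2]>90)
    kk,l,s,ce=cv2.connectedComponentsWithStats(m.astype(np.uint8))
    for i in range(1,kk):
        if s[i,4]>25:
            q=np.nanmedian(W[l==i],0);print(n,s[i],q.round(4),"ramp",ramp(q).round(4))
E
```

```text
tcp ramp [-0.0215  0.1611  0.1968] tip [-0.0096  0.1611  0.1869] Fx ramp 0.09 Fy -0.62 Fz 0.77 t 25.0
scene [204 235  32  21 196] [ 0.5836 -0.1337  0.1421] ramp [ 0.1903 -0.0067  0.0945]
side [329 287   8  29 134] [ 0.5779 -0.1554  0.145 ] ramp [ 0.1689 -0.0026  0.1005]
side [327 337  24   6 122] [ 0.5855 -0.1877  0.0685] ramp [ 0.1269 -0.0125  0.0291]
```

View pics/scene12c.png

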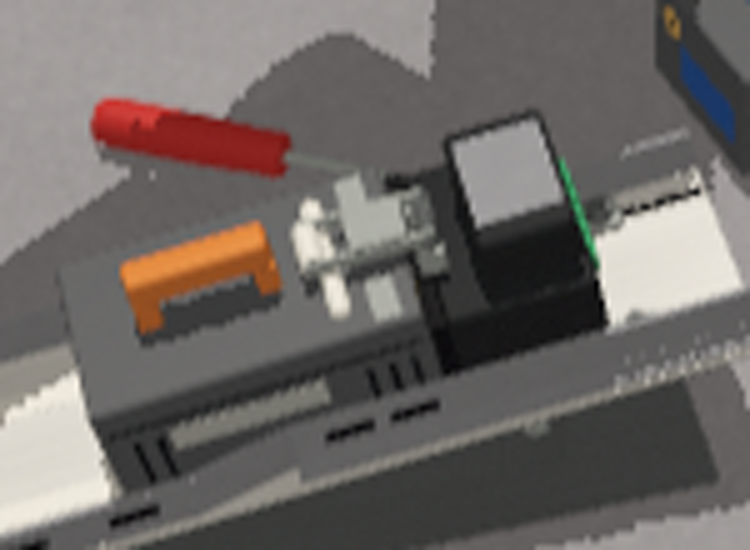

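View pics/side12c.png

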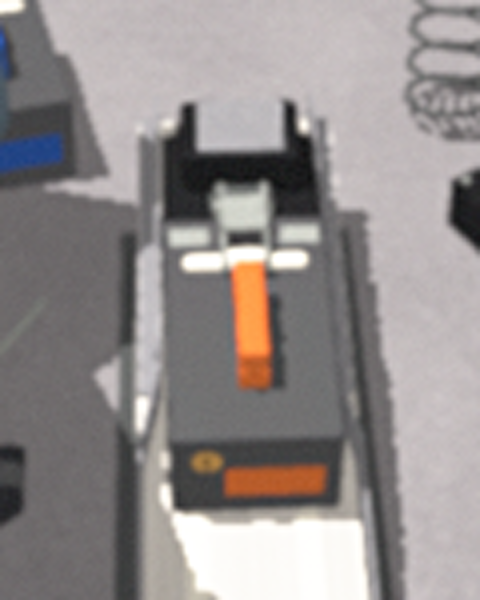

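View pics/scene12.png

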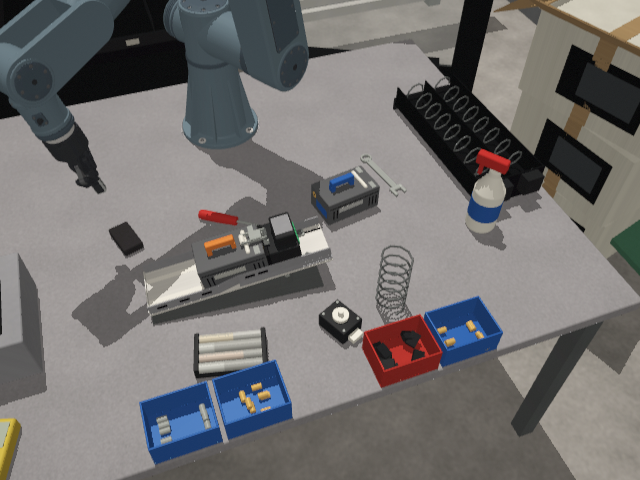

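```bash
python3 -c "
from bench import hand_in
print(hand_in())"
```

```text
the job is handed in; nothing more can be done
None
```

The orange-handled cassette is docked: it lies home against the stop plate, let go, with the robot clear of everything, and I have handed the job in at about 25 s of the 61 s allowed.

- **Laying it down:** I picked the cassette up by its handle and laid it on the low end of the channel, rib towards the head. I let go, then pushed it up the slope with the closed fingertips on its outer face.
- **Pushing it home:** The push was 3–4 N at first, about 6 N near the head, and rose to 11 N at the catch. After about 14 mm more it met a hard stop, where I pressed to about 18 N and it moved only 0.2 mm.
- **Final checks:** After backing off, the pictures showed no gap at the plate, and the outer face was within about 1 mm of where the push ended. The blue cassette and the other things on the bench look unmoved.

I could not read the presence switch or the catch joint directly, so being fully home is judged from the force, the travel and the pictures. No check disagreed.

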